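# Load the paper roll and level its stand

### The job

Slip the paper roll onto the upright spindle of the little stand, right down to the shelf, and let go of it. Then take the black knob at the end of the spirit level, first press it down until the stand's sprung shelf is firmly home on its levelling foot, and then, still pressing, turn it until the bubble sits centred between the two marks. Finish while still holding the knob pressed down with the bubble centred: do not let go, and leave the tumbler, the tin and the teaspoon where they are.

Things in the scene. Friction and masses are not known exactly. Their poses are not given: they have to be found in the camera images.
- shelf: the stand's grey melamine shelf, 140 x 340 x 16 mm. Its y axis runs along its length from the knob (-y end) to the spindle (+y end), z is normal to its top. Origin at the underside on the line about which it tilts (its x axis), 20 mm in from the +y end. A spring holds the knob end up off its foot; pressed home on the foot it is 2 to 6 mm too low at the start. The stand does not slide
- spindle_base (a point): the foot of the steel spindle, on the shelf's top surface; z along the spindle. The spindle is 18 mm thick, 87 mm high with a tapered tip
- spindle_tip (a point): the tip of the spindle, 87 mm above the shelf along the spindle
- roll_center (a point): the centre, half-way up, of the short white paper roll, a rigid hollow cylinder of 56 mm diameter and 120 mm height with a bore of 32 mm right through, about 160 g, standing upright on the work surface left of the stand; z is the roll's axis. Fully down on the spindle it stands on the shelf, its centre 60 mm above point spindle_base
- vial (a point): the middle of the vial, on top of the spirit level: an aluminium bar 36 mm wide, 20 mm thick and 212 mm long, screwed lengthwise onto the shelf, with a green vial 68 mm long, a white bubble 14 mm long and two black marks 21 mm apart (inner edges)
- knob_grip (a point): the point to grip, on the axis of the round black fluted knob of the levelling foot, 17 mm below its flat top and 25 mm above the level bar's top. The knob is 36 mm in diameter and 36 mm high on a 6 mm neck; it stands upright at the bar's end, 105 mm from the vial's middle, and goes down with the shelf when pressed
- bubble (a joint): the bubble's place along the vial, m: 0 centred between the marks, positive towards the knob, stops at +-0.026. It runs uphill and settles in about a second; with the shelf sprung up it stands at the stop on the knob's side, with the shelf home on its foot on the spindle's side. Then one radian of the knob moves it about 0.0186, clockwise towards the knob
- tumbler_mid (a point): the centre, half-way up, of a glass tumbler 68 mm wide and 100 mm high, a bystander
- tin_mid (a point): the centre, half-way up, of a round lidded tin 91 mm wide and 60 mm high, a bystander
- teaspoon_grip (a point): the handle of a steel teaspoon 140 mm long lying flat, a bystander
- knob_top (a point): centre of the knob's top. Turned clockwise seen from above the knob raises this end of the shelf and itself by about 4 mm per radian (the pressing hand must give way upwards by that much); anticlockwise lowers it. It turns stiffly (about 0.2 N m), needs 0.5 to 1.4 rad clockwise, and has at least 0.7 rad more before its stop
- shelf_press (a joint): how far the sprung shelf is pressed down about its tilt line, rad: 0 sprung up, 0.042 home on the foot (11 mm lower at the knob, which leans along by 0.042 rad and shifts about 3 mm towards its end of the shelf); it takes about 2 N at the knob to start and 5 to 8 N to hold it home, then a rigid stop. Turning the knob does not change this value

How it is judged:
By the outcome, as a careful person would: the job done as asked, in the order asked, and still so for the second after the job is handed in, while the arm keeps its last pose, push and grip.
It also fails if it takes over 58 s, if anything falls off the work surface, if the arm or the gripper's body presses on something with over 40 N, if the wrist force passes 120 N, or if a joint passes its speed limit or range.

### The arm

A 6-joint arm with a two-finger parallel gripper is mounted at the origin on the work surface. World frame = base frame: x ahead of the robot, y to its left, z up, the work surface at z = 0. Lengths are in m, angles in rad, forces in N, time in s.
With the tool pointing down it reaches from about 0.15 to 0.775 m from the base axis. Payload 6.1 kg.
Tool frame: the origin (TCP) lies midway between the tips of the shut fingers; the grasp point (between the pads) lies 19 mm behind it; z points along the fingers, x is the direction in which the jaws open and shut, and the axes are right-handed (so a half turn about z gives the same grasp; the last joint's range is limited). The gripper opens to 85 mm and grips with 20 to 120 N. Pads are 22 mm wide; open, the fingers measure 114 mm over their backs; the gripper's body (76 mm by 85 mm) begins 54 mm behind the grasp point. The pads swing forward as they close: fully open they stand 13 mm farther back than shut.
Start: joints at [1.175, 0.126, -0.04, 1.405, 0, 1.571], TCP at [0.202, 0.484, 0.231] pointing down, gripper open.
Joint ranges: [-2.72, 2.72], [-0.95, 1.95], [-1.27, 1.35], [-1.78, 2.02], [-1.46, 1.47], [-3.14, 3.14]. Speed limits (rad/s): [2.39, 2.39, 3.01, 3.14, 3.14, 3.14].

### API

Orientations are given as a unit quaternion [x, y, z, w].
In Python, from rig import readout, get_image, camera_info, r gives the robot as it stands.
- The arm moves only by the shell command python3 -m crank 'ROWS' [FORCE]. ROWS is JSON, one flat list of numbers, 5 for each row, row after row: the opening in per cent of the stroke, from 0 (shut) to 100 (fully open), then the shift along the tool's x, y, z in mm, then the turn about the tool's z in rad. A call has 1 to 20 rows; each row shifts and turns the commanded pose from where the row before left it, along the tool's axes as they then stand; what a row does not reach is not made up. A row lasts 1/8 s, in which the tool goes at most 62.5 mm and 10.7 degrees, less where a joint would pass 70% of its speed; a pose out of reach is approached as far as the arm can. A call is refused whole if a number of a shift passes 62.5 or a number of a turn 0.188, either way. A call with a gripper value outside its range is refused whole. The fingers move at their own pace and stop on an object; FORCE is the grip in N (left out, the last holds). Time passes only in rows, so rows that do not move let the fingers close. It gives the time, the measured TCP pose, the force and the opening at its end, in the units of the state.
- readout.state(): the state, without advancing time (a new reading comes with each control period).
- get_image(name): name is "scene" or "top" or "wrist"; returns the picture (420x560x3 uint8, blue, green, red); there is no depth.
- camera_info(name): a dict with "fx", "fy", "cx", "cy" (pixels), "rvec" (rotation vector, rad) and "tvec" (3), from world to camera coordinates, as OpenCV has them; the wrist camera has in their place "tool_from_camera" (4x4, takes a point from camera to tool coordinates, whose origin is the TCP and whose axes are the tool frame's). Camera axes: x right, y down, z forward; pixel columns grow to the right and rows downward; lengths in m; the calibration is good to about 2 mm. A picture is of the moment at which its call begins: read the wrist's pose just before it. camera_info takes no time and is no camera call.
- r.job_done(): hands the job in, once; it reports no verdict.
The state is a dict: "clock": time; "joints": joint angles; "joint_vel": joint speeds; "joint_efforts": joint torques, N m; "tcp_pos": TCP position; "tcp_rot": TCP orientation; "ft_force": force on the tool from outside, world axes, zero at the start; "ft_torque": the same for the moment, N m; "grip_width": opening from 0.0 (shut) to 1.0 (fully open).
Only numpy, scipy, OpenCV 4.12 (cv2) and the standard library are available. Lean on these libraries where they do the work, as an engineer would, in place of code of your own. Each camera call takes 0.05 s, during which the arm holds its last target.

## Working session

There is one attempt and no reset: what is moved stays moved. The work goes in short steps, Python scripts to look and compute and a shell command to move; the robot and the scene stay as the last step left them, time stands still between calls to the robot, and variables do not carry over. Pictures are saved under pics/ and viewed, and the job is handed in when it is done.

```bash
mkdir -p pics; ls
python3 - <<'E'
from rig import readout, get_image, camera_info, r
import cv2
print(readout.state())
for n in ["scene","top","wrist"]:
    print(n,camera_info(n))
    cv2.imwrite(f"pics/{n}0.png",get_image(n))
E
```

```text
pics
{'clock': 0.0, 'joints': array([ 1.17505338e+00,  1.26441391e-01, -4.05998131e-02,  1.40541842e+00,
       -1.63986648e-05,  1.57082079e+00]), 'joint_vel': array([-6.75370397e-04, -6.84318226e-05, -8.79964940e-04,  1.71528497e-04,
       -1.73570623e-03, -1.60757628e-03]), 'joint_efforts': array([-3.39714694e-03, -4.35914505e+01,  3.52923417e+01,  1.73656567e-02,
       -1.60661125e-04, -1.30391751e-07]), 'tcp_pos': array([0.20223168, 0.4840452 , 0.23050003]), 'tcp_rot': array([ 8.32320678e-01,  5.54293782e-01, -6.87643516e-04,  4.67819916e-04]), 'ft_force': array([0.27776203, 0.10584746, 0.29602976]), 'ft_torque': array([ 0.04635176,  0.02693149, -0.02487539]), 'grip_width': 1.003510449127292}
scene {'fx': 456.01375379348343, 'fy': 456.01375379348343, 'cx': 275.5488427121795, 'cy': 204.3985483287526, 'rvec': array([ 0.89766872,  2.40854823, -1.21732146]), 'tvec': array([ 0.51030542, -0.14514426,  1.49618624])}
top {'fx': 448.1179295278992, 'fy': 448.1179295278992, 'cx': 271.0248958234777, 'cy': 212.79354513165478, 'rvec': array([ 2.09427414, -2.09408785,  0.23882356]), 'tvec': array([-0.0186344 ,  0.64587977,  1.20804352])}
wrist {'fx': 332.60949241411555, 'fy': 332.60949241411555, 'cx': 273.9339842365843, 'cy': 207.27758586866378, 'tool_from_camera': array([[ 9.99999713e-01,  7.25643438e-04, -2.18645401e-04,
        -1.91113081e-04],
       [-6.23687002e-04,  9.51858415e-01,  3.06537385e-01,
        -7.84288419e-02],
       [ 4.30556307e-04, -3.06537161e-01,  9.51858594e-01,
        -1.42401330e-01],
       [ 0.00000000e+00,  0.00000000e+00,  0.00000000e+00,
         1.00000000e+00]])}
```

View pics/scene0.png

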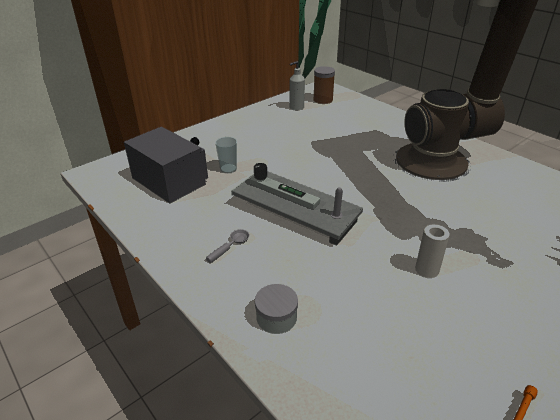

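View pics/top0.png

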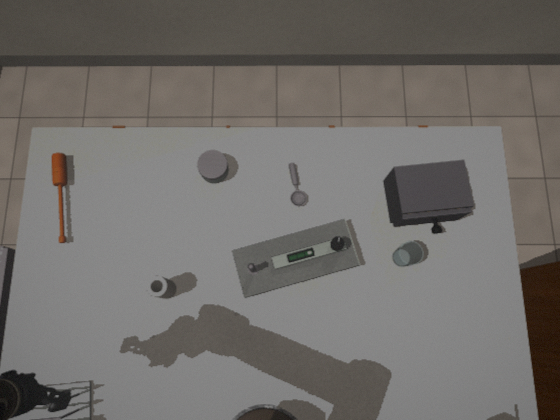

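View pics/wrist0.png

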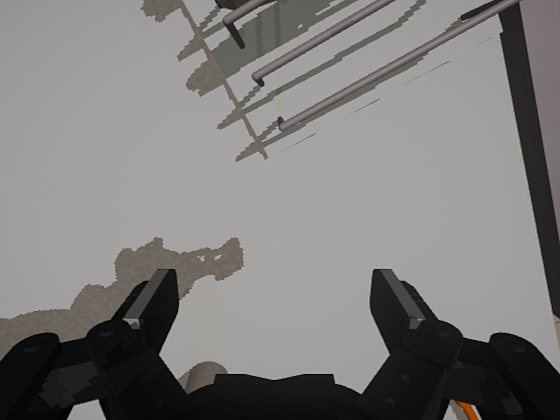

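```bash
cat > h.py <<'E'
import numpy as np, cv2
from scipy.spatial.transform import Rotation as R
from rig import readout, get_image, camera_info
def cam(n, st=None):
    ci=camera_info(n)
    K=(ci["fx"],ci["fy"],ci["cx"],ci["cy"])
    if n=="wrist":
        T=ci["tool_from_camera"]; st=st or readout.state()
        Rt=R.from_quat(st["tcp_rot"]).as_matrix()
        Rw=Rt@T[:3,:3]; o=Rt@T[:3,3]+st["tcp_pos"]
    else:
        Rc=cv2.Rodrigues(np.array(ci["rvec"]))[0]; Rw=Rc.T; o=-Rc.T@ci["tvec"]
    return K,Rw,o
def ray(c,uv):
    K,Rw,o=c
    d=Rw@np.array([(uv[0]-K[2])/K[0],(uv[1]-K[3])/K[1],1]); return o,d/np.linalg.norm(d)
def plane(c,uv,z):
    o,d=ray(c,uv); return o+d*(z-o[2])/d[2]
def proj(c,p):
    K,Rw,o=c; q=Rw.T@(np.asarray(p)-o); return np.array([K[0]*q[0]/q[2]+K[2],K[1]*q[1]/q[2]+K[3]])
def tri(rays):
    A=np.zeros((3,3));b=np.zeros(3)
    for o,d in rays:
        P=np.eye(3)-np.outer(d,d);A+=P;b+=P@o
    p=np.linalg.solve(A,b); return p,[np.linalg.norm((np.eye(3)-np.outer(d,d))@(p-o)) for o,d in rays]
def crop(n,src,x0,y0,x1,y1,s):
    im=cv2.imread(src)[y0:y1,x0:x1]
    cv2.imwrite(n,cv2.resize(im,None,fx=s,fy=s,interpolation=cv2.INTER_CUBIC))
E
python3 - <<'E'
from h import *
crop("pics/c_top.png","pics/top0.png",130,210,370,310,3.3)
crop("pics/c_sc.png","pics/scene0.png",220,150,380,250,5)
crop("pics/c_sr.png","pics/scene0.png",400,210,460,290,7)
for n in ["top","scene"]: print(n, cam(n)[2])
E
```

```text
top [ 0.34803923 -0.02758825  1.32475833]
scene [1.21292931 0.65640846 0.7861184 ]
```

View pics/c_top.png

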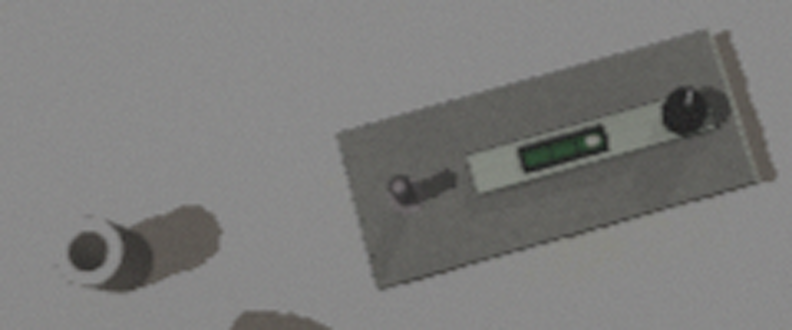

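View pics/c_sc.png

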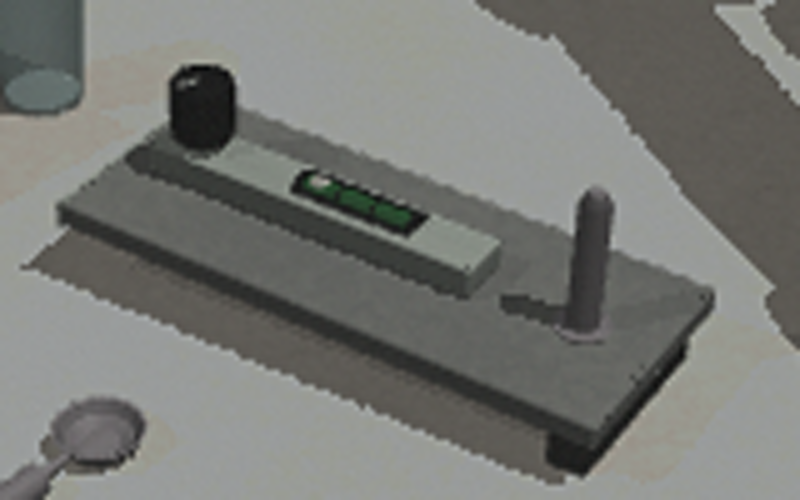

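View pics/c_sr.png

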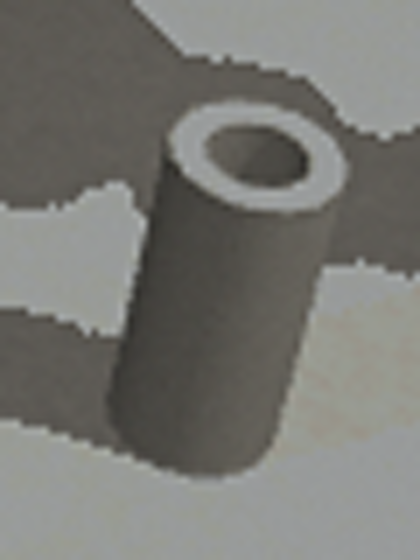

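Run:
```python
from h import *
ct,cs=cam("top"),cam("scene")
f=lambda x,y,x0,y0,s:((x+.5)/s-.5+x0,(y+.5)/s-.5+y0)
T=lambda x,y:f(x,y,130,210,3.3); S=lambda x,y:f(x,y,220,150,5); Q=lambda x,y:f(x,y,400,210,7)
def pr(n,a,b): 
    p,e=tri([ray(ct,a),ray(cs,b)]); print(n,p.round(4),np.round(e,4)); return p
pr("roll top",T(88,250),Q(257,156))
print("roll plane .12",plane(ct,T(88,250),.12),plane(cs,Q(257,156),.12))
tip=pr("tip",T(398,187),S(597,188))
base=pr("base",T(408,197),S(581,332))
k=pr("knobtop",T(685,111),S(203,80))
v=pr("vial",T(563,149),S(360,203))
c1=pr("corner+y far",T(337,134),S(598,440))
c2=pr("corner+y near",T(380,289),S(712,295))
c3=pr("corner-y far",T(708,30),S(62,210))
print(proj(ct,tip),proj(cs,tip))
```

```text
roll top [0.437  0.2867 0.1184] [0.0005 0.0005]
roll plane .12 [0.43658197 0.28672051 0.12      ] [0.43919782 0.28729672 0.12      ]
tip [0.4867 0.0352 0.1335] [0.0012 0.0012]
base [0.4881 0.0321 0.0406] [0.0002 0.0002]
knobtop [ 0.5518 -0.2004  0.115 ] [0.0012 0.0012]
vial [ 0.5254 -0.1008  0.0716] [0. 0.]
corner+y far [0.5432 0.0955 0.0383] [0.0004 0.0004]
corner+y near [0.4099 0.0552 0.0387] [0.0005 0.0005]
corner-y far [ 0.634  -0.2313  0.0494] [0.0004 0.0004]
[250.59935501 266.0381111 ] [339.46599538 187.25304449]
```

```bash
python3 -m crank '[100,-15.3,48.8,0,0, 100,-15.3,48.8,0,0, 100,-15.3,48.8,0,0, 100,-15.3,48.8,0,0, 100,-15.3,48.8,0,0, 100,-15.3,48.8,0,0, 100,0,0,0,0.183, 100,0,0,0,0.183, 100,0,0,0,0.183, 100,0,0,0,0.183, 100,0,0,0,0.183, 100,0,0,0,0, 100,0,0,0,0]' 40
python3 - <<'E'
from h import *
s=readout.state();print(s["joints"].round(3),s["tcp_pos"].round(4),s["tcp_rot"].round(4),s["ft_force"].round(2))
cv2.imwrite("pics/w1.png",get_image("wrist"))
c=cam("wrist",s)
print(R.from_quat(s["tcp_rot"]).as_matrix().round(3), proj(c,[.437,.287,.12]),proj(c,s["tcp_pos"]))
E
```

```text
clock: 1.78
tcp_pos: [0.4371, 0.2868, 0.2311]
tcp_rot: [0.991, 0.131, -0.0, 0.0]
ft_force: [-0.4, 0.2, 0.5]
grip_width: 0.999
[ 0.581  0.122 -0.044  1.405 -0.     1.888] [0.4371 0.2868 0.2311] [ 9.914e-01  1.311e-01 -2.000e-04  1.000e-04] [-0.41  0.2   0.5 ]
[[ 0.966  0.26  -0.   ]
 [ 0.26  -0.966 -0.   ]
 [-0.     0.    -1.   ]] [274.00406191 202.88505936] [274.04994836 271.55097692]
```

View pics/w1.png

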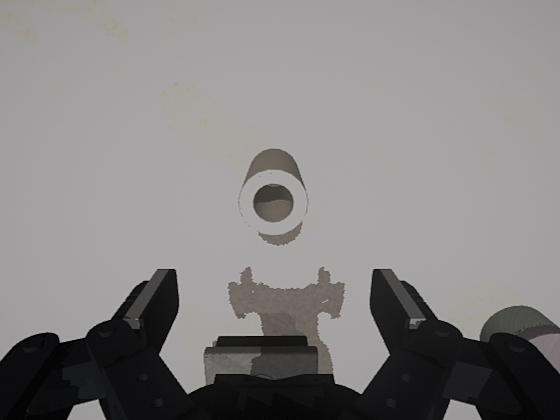

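```bash
python3 -m crank '[100,0,0,38,0, 100,0,0,38,0, 100,0,0,38,0, 100,0,0,34,0, 100,0,0,20,0, 100,0,0,0,0, 20,0,0,0,0, 20,0,0,0,0, 20,0,0,0,0, 20,0,0,0,0, 20,0,0,0,0, 20,0,0,0,0, 20,0,0,0,0]' 40
python3 - <<'E'
from h import *
s=readout.state();print(s["joints"].round(3),s["tcp_pos"].round(4),s["tcp_rot"].round(4),s["ft_force"].round(2))
E
```

```text
clock: 3.45
tcp_pos: [0.4377, 0.2872, 0.0648]
tcp_rot: [0.992, 0.13, 0.001, -0.001]
ft_force: [-1.2, -1.1, 6.5]
grip_width: 0.644
[ 0.581  0.175 -0.352  1.041  0.     1.891] [0.4377 0.2872 0.0648] [ 9.916e-01  1.297e-01  9.000e-04 -5.000e-04] [-1.18 -1.08  6.54]
```

```bash
python3 -m crank '[20,0,0,-30,0, 20,0,0,-45,0, 20,0,0,-45,0, 20,0,0,-35,0, 20,-3,43,0,0, 20,-3,43,0,0, 20,-3,43,0,0, 20,-3,43,0,0, 20,-3,43,0,0, 20,-3,43,0,0, 20,0,0,0,0, 20,0,0,0,0]'
python3 - <<'E'
from h import *
s=readout.state();print(s["joints"].round(3),s["tcp_pos"].round(4),s["tcp_rot"].round(4),s["ft_force"].round(2))
for n in ["scene","top"]: cv2.imwrite(f"pics/{n}2.png",get_image(n))
crop("pics/c2s.png","pics/scene2.png",220,80,420,230,4)
crop("pics/c2t.png","pics/top2.png",190,200,370,310,4)
E
```

```text
clock: 4.95
tcp_pos: [0.486, 0.0329, 0.2184]
tcp_rot: [0.992, 0.129, 0.0, -0.0]
ft_force: [1.0, 0.5, -1.9]
grip_width: 0.644
[ 0.067  0.054 -0.147  1.37   0.     1.379] [0.486  0.0329 0.2184] [ 9.916e-01  1.294e-01  0.000e+00 -2.000e-04] [ 0.98  0.54 -1.86]
```

View pics/c2s.png

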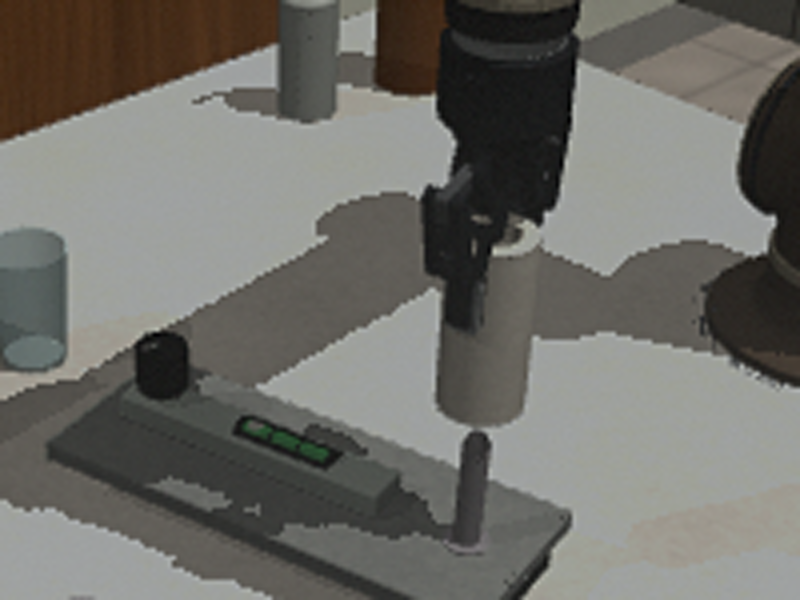

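View pics/c2t.png

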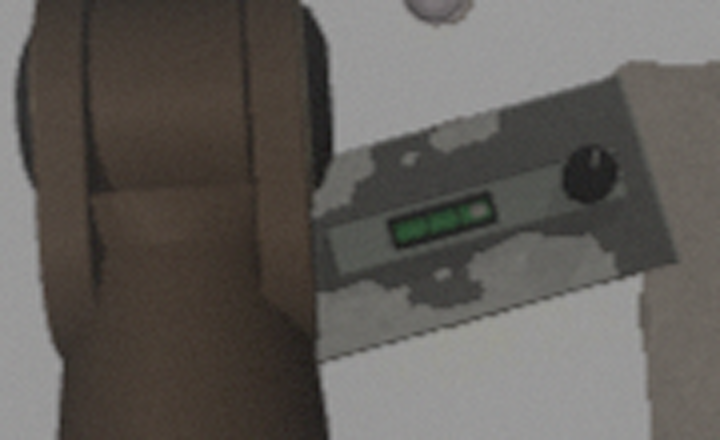

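```bash
python3 -m crank '[20,0,0,15,0, 20,0,0,15,0, 20,0,0,15,0, 20,0,0,15,0, 20,0,0,15,0, 20,0,0,15,0, 20,0,0,10,0, 20,0,0,5,0, 20,0,0,0,0]'
python3 - <<'E'
from h import *
s=readout.state();print(s["tcp_pos"].round(4),s["ft_force"].round(2),s["ft_torque"].round(2))
E
```

```text
clock: 6.18
tcp_pos: [0.4861, 0.0328, 0.1132]
tcp_rot: [0.992, 0.13, -0.0, 0.0]
ft_force: [0.6, -0.8, -1.9]
grip_width: 0.642
[0.4861 0.0328 0.1132] [ 0.63 -0.76 -1.93] [-0.04 -0.   -0.03]
```

```bash
python3 -m crank '[20,0,0,2,0, 20,0,0,2,0, 20,0,0,2,0, 20,0,0,1,0, 20,0,0,0,0]'; python3 -m crank '[20,0,0,1,0, 20,0,0,1,0, 20,0,0,0,0]'
```

```text
clock: 6.8
tcp_pos: [0.487, 0.0326, 0.1104]
tcp_rot: [0.992, 0.13, 0.002, 0.001]
ft_force: [-8.3, -1.1, 24.0]
grip_width: 0.639
clock: 7.18
tcp_pos: [0.4872, 0.0324, 0.1101]
tcp_rot: [0.992, 0.13, 0.003, 0.001]
ft_force: [-12.1, -3.2, 36.2]
grip_width: 0.642
```

```bash
python3 -m crank '[20,0,0,-1.5,0, 20,0,0,0,0]'
python3 - <<'E'
from h import *
s=readout.state();print(s["tcp_pos"].round(4),s["ft_force"].round(2),s["ft_torque"].round(2))
for n in ["scene"]: cv2.imwrite(f"pics/{n}3.png",get_image(n))
crop("pics/c3s.png","pics/scene3.png",230,110,390,230,5)
cs=cam("scene")
b=np.array([.488,.0321,.0395]); print(proj(cs,b),proj(cs,b+[0,0,.12]))
E
```

```text
clock: 7.42
tcp_pos: [0.4871, 0.0325, 0.1103]
tcp_rot: [0.992, 0.13, 0.003, 0.001]
ft_force: [-9.8, -3.3, 28.0]
grip_width: 0.645
[0.4871 0.0325 0.1103] [-9.85 -3.31 28.03] [-0.54  2.42  0.12]
[335.84226345 216.32480914] [338.89187759 178.29803883]
```

View pics/c3s.png

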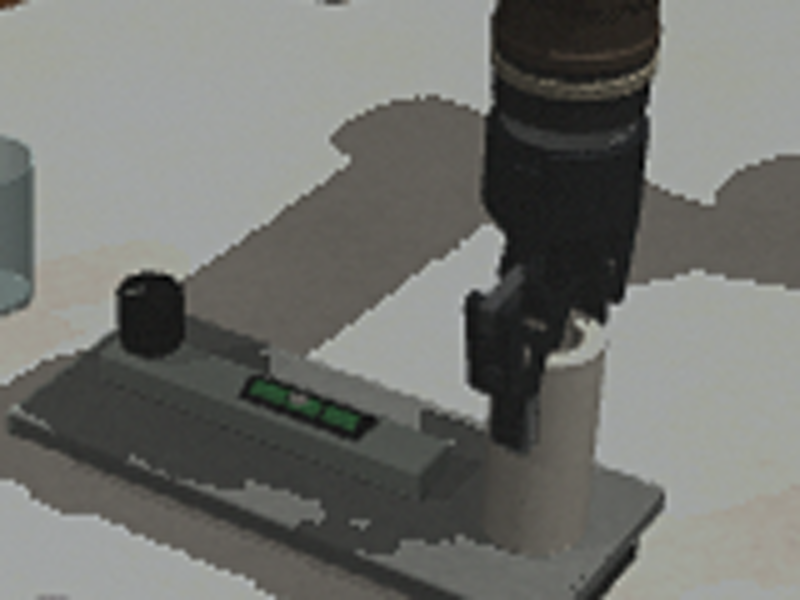

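```bash
python3 -m crank '[20,0,0,-1.5,0, 20,0,0,-1.5,0, 20,0,0,0,0]';  python3 -m crank '[20,0,0,-1,0, 20,0,0,0,0]'
```

```text
clock: 7.85
tcp_pos: [0.4868, 0.0329, 0.1112]
tcp_rot: [0.992, 0.13, 0.002, 0.0]
ft_force: [-4.2, 0.0, 9.8]
grip_width: 0.64
clock: 8.1
tcp_pos: [0.4868, 0.033, 0.1115]
tcp_rot: [0.992, 0.13, 0.001, 0.0]
ft_force: [-1.9, -0.2, 7.9]
grip_width: 0.643
```

```bash
python3 -m crank '[100,0,0,0,0, 100,0,0,0,0, 100,0,0,0,0, 100,0,0,0,0, 100,0,0,0,0, 100,0,0,-5,0, 100,0,0,-15,0, 100,0,0,-30,0, 100,0,0,-50,0, 100,0,0,0,0]' 100
python3 - <<'E'
from h import *
s=readout.state();print(s["tcp_pos"].round(4),s["ft_force"].round(2),s["ft_torque"].round(2))
for n in ["scene","wrist"]: cv2.imwrite(f"pics/{n}4.png",get_image(n))
crop("pics/c4s.png","pics/scene4.png",230,110,390,230,5)
E
```

```text
clock: 9.35
tcp_pos: [0.4883, 0.033, 0.2149]
tcp_rot: [0.992, 0.13, 0.004, 0.0]
ft_force: [0.4, -1.1, -0.9]
grip_width: 1.0
[0.4883 0.033  0.2149] [ 0.37 -1.1  -0.86] [-0.04  0.04  0.06]
```

View pics/c4s.png

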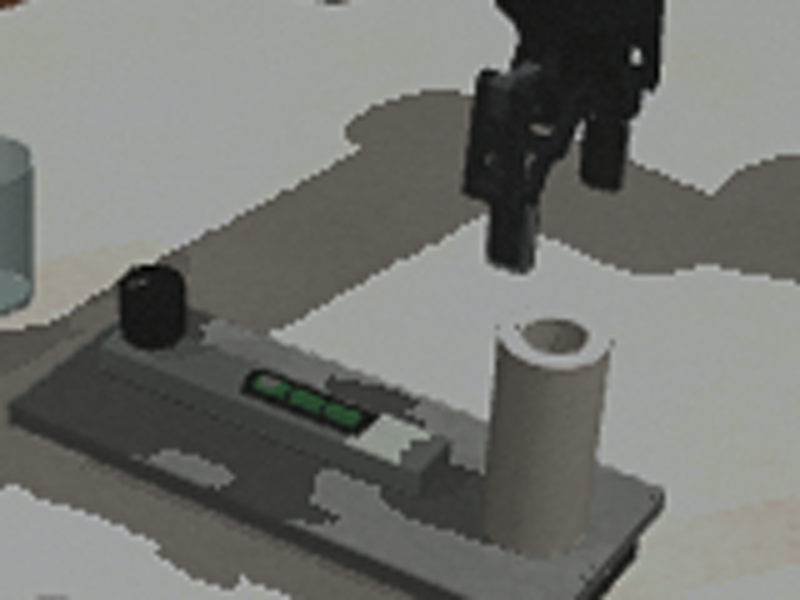

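View pics/wrist4.png

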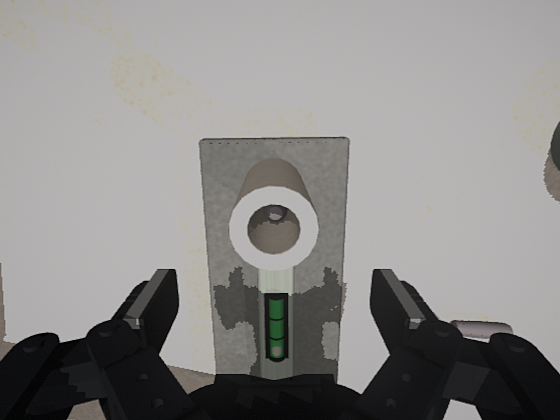

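```bash
python3 -m crank '[100,0,40.3,0,0, 100,0,40.3,0,0, 100,0,40.3,0,0, 100,0,40.3,0,0, 100,0,40.3,0,0, 100,0.5,40.3,0,0, 100,0,0,0,0, 100,0,0,0,0]'
python3 - <<'E'
from h import *
s=readout.state();print(s["joints"].round(3),s["tcp_pos"].round(4),s["tcp_rot"].round(4),s["ft_force"].round(2),s["ft_torque"].round(2))
cv2.imwrite("pics/w5.png",get_image("wrist"))
c=cam("wrist",s)
im=cv2.imread("pics/w5.png"); 
print(R.from_quat(s["tcp_rot"]).as_matrix().round(3), proj(c,[.5518,-.2004,.113]),proj(c,s["tcp_pos"]-[0,0,.1]))
E
```

```text
clock: 10.45
tcp_pos: [0.5481, -0.2003, 0.2088]
tcp_rot: [0.992, 0.129, -0.001, -0.001]
ft_force: [0.3, -0.1, -0.3]
grip_width: 1.0
[-0.351  0.24   0.05   1.383  0.     0.961] [ 0.5481 -0.2003  0.2088] [ 9.916e-01  1.295e-01 -9.000e-04 -6.000e-04] [ 0.31 -0.12 -0.32] [ 0.01 -0.01  0.04]
[[ 0.966  0.257 -0.002]
 [ 0.257 -0.966  0.001]
 [-0.002 -0.001 -1.   ]] [278.899384   210.66322121] [274.20672345 207.67055786]
```

View pics/w5.png

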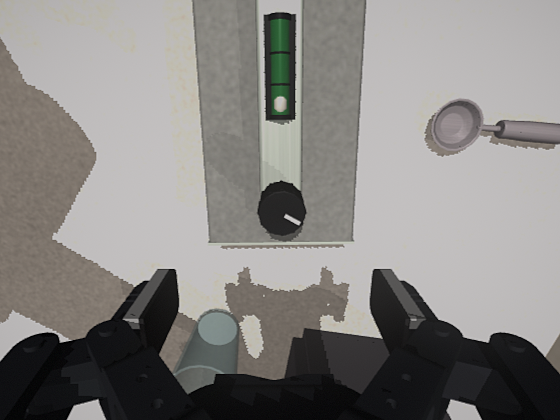

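Run:
```python
from h import *
im=cv2.imread("pics/w5.png"); 
crop("pics/c5.png","pics/w5.png",230,160,340,260,7)
s={"tcp_pos":np.array([ 0.5481,-0.2003,0.2088]),"tcp_rot":np.array([ .9916,.1295,-9e-4,-6e-4])}
c=cam("wrist",s)
for z in (.108,.112,.116):
  for uv in [(282,208),(282,210),(282,212)]:
    print(z,uv,plane(c,uv,z).round(4))
for p in [(280.5,15),(280,118)]: print(plane(c,p,.072))
```

```text
0.108 (282, 208) [ 0.554  -0.1993  0.108 ]
0.108 (282, 210) [ 0.5545 -0.2008  0.108 ]
0.108 (282, 212) [ 0.5549 -0.2024  0.108 ]
0.112 (282, 208) [ 0.5536 -0.198   0.112 ]
0.112 (282, 210) [ 0.554  -0.1996  0.112 ]
0.112 (282, 212) [ 0.5544 -0.2011  0.112 ]
0.116 (282, 208) [ 0.5532 -0.1968  0.116 ]
0.116 (282, 210) [ 0.5536 -0.1983  0.116 ]
0.116 (282, 212) [ 0.554  -0.1998  0.116 ]
[ 0.51684902 -0.0650555   0.072     ]
[ 0.53596109 -0.13664092  0.072     ]
```

View pics/c5.png

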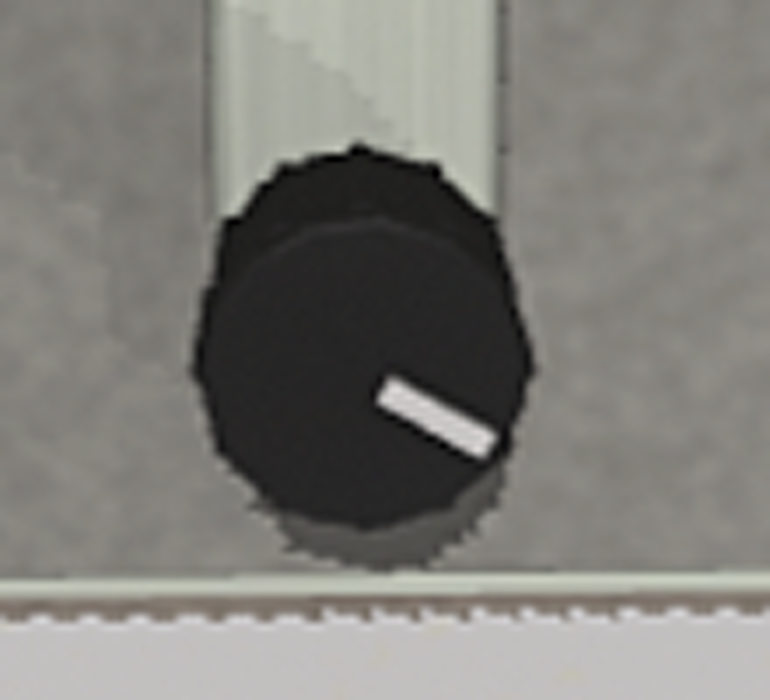

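```bash
python3 -m crank '[100,5.4,2.7,0,0, 100,0,0,30,0, 100,0,0,30,0, 100,0,0,30,0, 100,0,0,25,0, 100,0,0,12,0, 100,0,0,0,0, 100,0,0,0,0, 100,0,0,0,0]' 100
python3 - <<'E'
from h import *
s=readout.state();print(s["joints"].round(3),s["tcp_pos"].round(4),s["tcp_rot"].round(4),s["ft_force"].round(2),s["ft_torque"].round(2))
cv2.imwrite("pics/w6.png",get_image("wrist"))
cv2.imwrite("pics/s6.png",get_image("scene"))
crop("pics/c6.png","pics/s6.png",200,100,360,220,5)
c=cam("wrist",s)
print(proj(c,[.554,-.2015,.113]))
E
```

```text
clock: 11.62
tcp_pos: [0.5554, -0.2021, 0.084]
tcp_rot: [0.992, 0.13, 0.001, 0.0]
ft_force: [-0.4, 0.3, 0.3]
grip_width: 0.998
[-0.349  0.285 -0.168  1.116 -0.     0.962] [ 0.5554 -0.2021  0.084 ] [9.916e-01 1.297e-01 9.000e-04 5.000e-04] [-0.36  0.28  0.34] [ 0.01 -0.02  0.01]
[271.26965646 305.39934612]
```

View pics/w6.png

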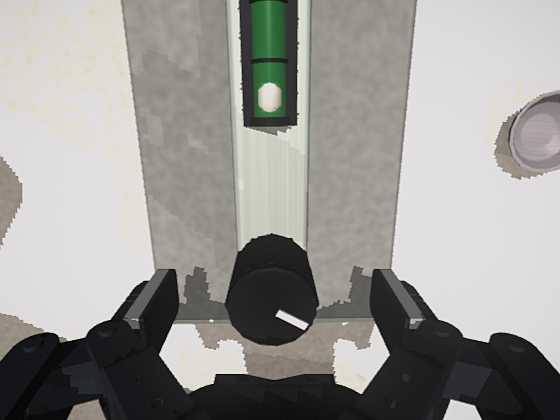

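View pics/c6.png

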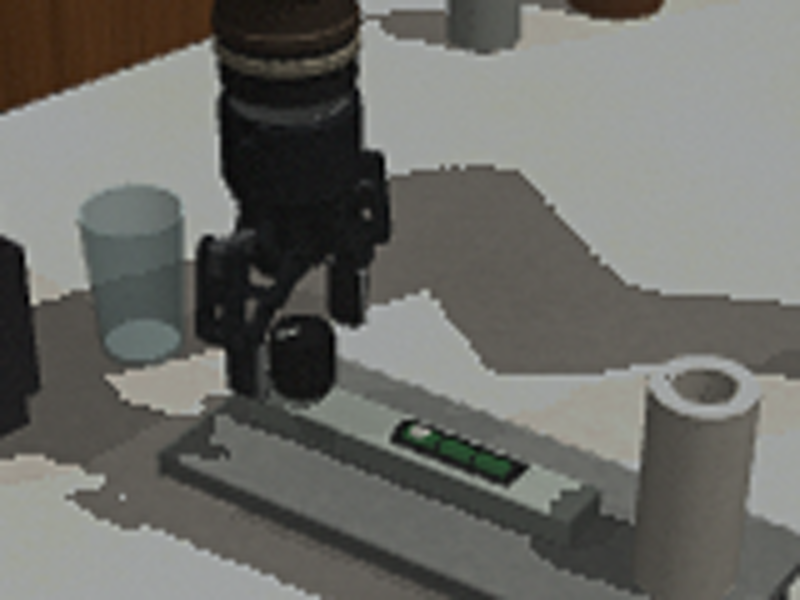

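```bash
python3 -m crank '[100,-1,0,5,0, 100,0,0,4.5,0, 100,0,0,0,0, 20,0,0,0,0, 20,0,0,0,0, 20,0,0,0,0, 20,0,0,0,0, 20,0,0,0,0, 20,0,0,0,0, 20,0,0,0,0, 20,0,0,0,0]' 100
python3 - <<'E'
from h import *
s=readout.state();print(s["joints"].round(3),s["tcp_pos"].round(4),s["tcp_rot"].round(4),s["ft_force"].round(2),s["ft_torque"].round(2))
for n in ("wrist","scene","top"): cv2.imwrite(f"pics/{n}7.png",get_image(n))
crop("pics/c7.png","pics/scene7.png",200,100,360,220,5)
crop("pics/t7.png","pics/top7.png",230,210,370,310,5)
E
```

```text
clock: 13.1
tcp_pos: [0.5539, -0.2023, 0.0734]
tcp_rot: [0.992, 0.13, 0.0, 0.0]
ft_force: [1.4, -0.1, 2.0]
grip_width: 0.402
[-0.35   0.29  -0.186  1.095 -0.     0.961] [ 0.5539 -0.2023  0.0734] [9.916e-01 1.295e-01 2.000e-04 1.000e-04] [ 1.45 -0.1   2.04] [-0.02 -0.21 -0.16]
```

View pics/wrist7.png

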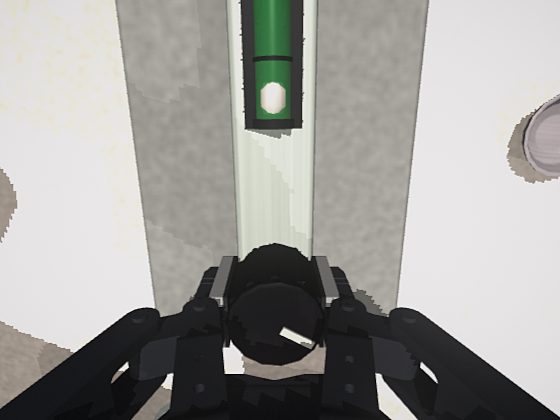

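View pics/c7.png

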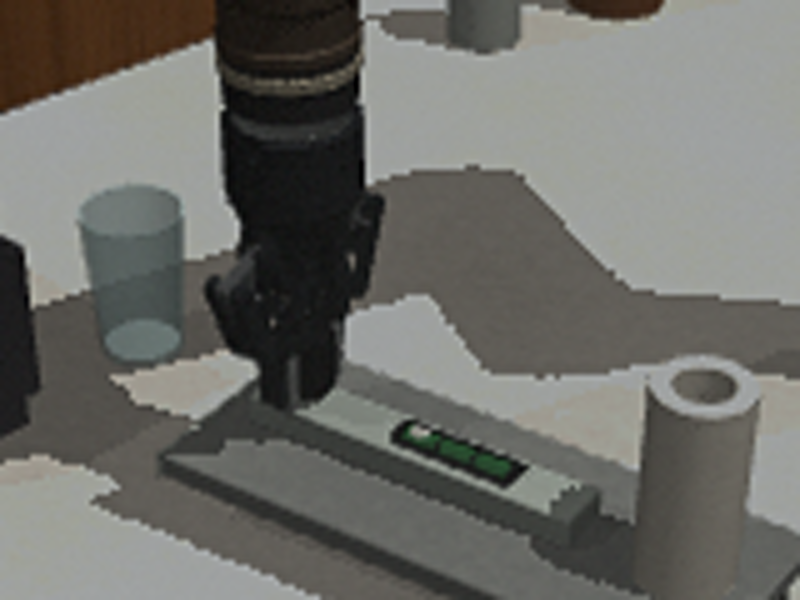

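View pics/t7.png

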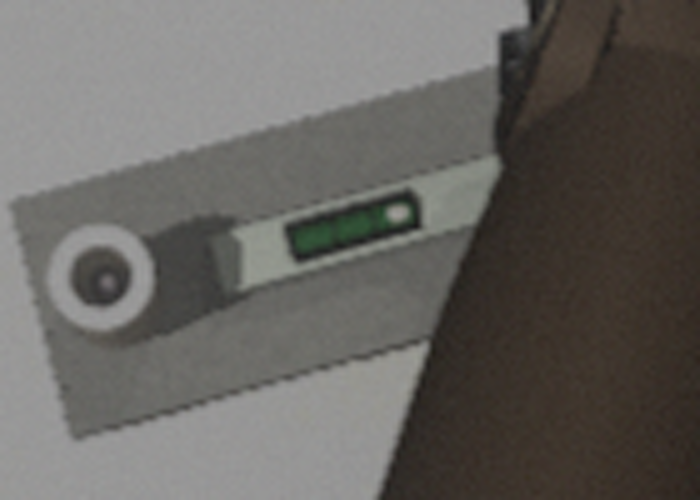

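```bash
python3 -m crank '[20,0,0.3,1,0, 20,0,0.3,1,0, 20,0,0.3,1,0, 20,0,0.3,1,0, 20,0,0.3,1,0, 20,0,0.3,1,0, 20,0,0.3,1,0, 20,0,0.3,1,0, 20,0,0.3,1,0, 20,0,0,0,0]'; python3 -m crank '[20,0,0.3,1,0, 20,0,0,1,0, 20,0,0,0,0]'
python3 -m crank '[20,0,0,1,0, 20,0,0,0,0]'
python3 -m crank '[20,0,0,1,0, 20,0,0,0,0]'
```

```text
clock: 14.5
tcp_pos: [0.5544, -0.2041, 0.0645]
tcp_rot: [0.992, 0.13, 0.0, -0.001]
ft_force: [-0.3, 3.0, 6.6]
grip_width: 0.405
clock: 14.88
tcp_pos: [0.5545, -0.2044, 0.0627]
tcp_rot: [0.992, 0.13, 0.0, -0.001]
ft_force: [-1.1, 2.4, 8.6]
grip_width: 0.398
clock: 15.12
tcp_pos: [0.5548, -0.2044, 0.0624]
tcp_rot: [0.992, 0.13, 0.001, -0.001]
ft_force: [-0.7, 2.0, 12.0]
grip_width: 0.397
clock: 15.38
tcp_pos: [0.5551, -0.2043, 0.0623]
tcp_rot: [0.991, 0.13, 0.001, -0.001]
ft_force: [-1.1, 3.3, 17.4]
grip_width: 0.4
```

```bash
python3 -m crank '[20,0,0.3,1,0, 20,0,0,0,0, 20,0,0,0,0, 20,0,0,0,0, 20,0,0,0,0, 20,0,0,0,0, 20,0,0,0,0]'
python3 - <<'E'
from h import *
s=readout.state();print(s["tcp_pos"].round(4),s["ft_force"].round(2),s["ft_torque"].round(2))
for n in ("wrist","scene","top"): cv2.imwrite(f"pics/{n}8.png",get_image(n))
a=cv2.imread("pics/scene8.png")[165:205,265:315]; b=cv2.imread("pics/top8.png")[240:270,280:320]; w=cv2.imread("pics/wrist8.png")[0:300,150:450]
a=cv2.resize(a,(500,400),interpolation=cv2.INTER_CUBIC);b=cv2.resize(b,(400,300),interpolation=cv2.INTER_CUBIC)
o=np.zeros((600,800,3),np.uint8);o[:400,:500]=a;o[:300,500:800]=w[:300,:300];o[300:600,400:800]=b;cv2.imwrite("pics/m8.png",o)
E
```

```text
clock: 16.25
tcp_pos: [0.5555, -0.2043, 0.0622]
tcp_rot: [0.991, 0.13, 0.002, -0.001]
ft_force: [-2.7, 3.8, 21.7]
grip_width: 0.401
[ 0.5555 -0.2043  0.0622] [-2.72  3.76 21.66] [1.98 1.03 0.15]
```

View pics/m8.png

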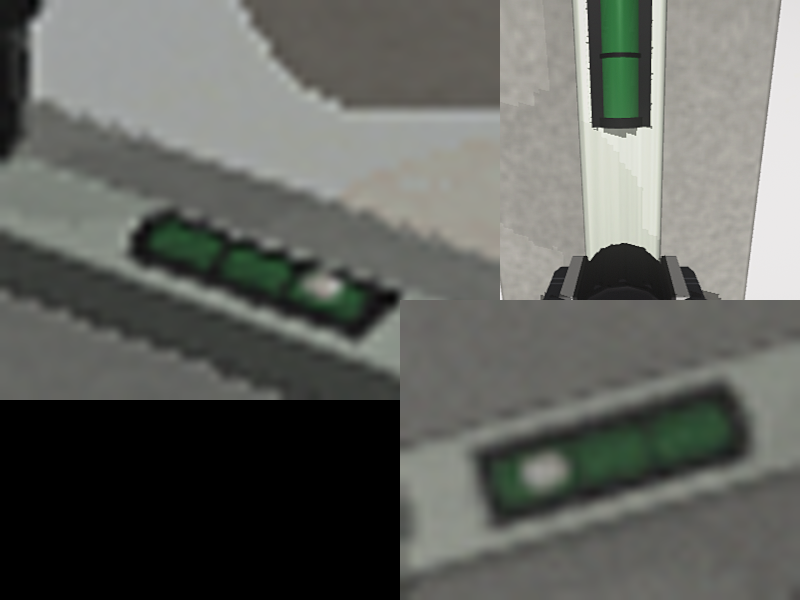

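```bash
cat > bub.py <<'E'
from h import *
from scipy import ndimage
def bub(name,tag=""):
    im=get_image(name); cv2.imwrite(f"pics/{name}_{tag}.png",im)
    return bubim(name,im)
def bubim(name,im):
    c=cam(name); 
    u=proj(c,[.5262,-.1008,.07]).round().astype(int)
    x0,y0=u-[30,24]; x1,y1=u+[30,24]; S=8
    p=cv2.resize(im[y0:y1,x0:x1],None,fx=S,fy=S,interpolation=cv2.INTER_LINEAR).astype(int)
    b,g,r_=p[...,0],p[...,1],p[...,2]
    green=(g>r_*1.35)&(g>b*1.12)&(g>30)
    green=ndimage.binary_opening(green,iterations=4)
    pts=np.argwhere(green)[:,::-1].astype(np.float32)
    hull=cv2.convexHull(pts)
    m=np.zeros(green.shape,np.uint8);cv2.fillConvexPoly(m,hull.astype(int),1)
    m=cv2.erode(m,np.ones((5,5)))
    w=np.clip(r_-60,0,None)*(m>0)*(r_>70)
    lab,n=ndimage.label(w>0); 
    if n==0: print(name,"no bubble");return
    k=1+np.argmax(ndimage.sum(w,lab,range(1,n+1)))
    cy,cx=ndimage.center_of_mass(w*(lab==k))
    toim=lambda q:((q[0]+.5)/S-.5+x0,(q[1]+.5)/S-.5+y0)
    e=np.array([.26,-.9656,0]) # towards knob
    z=.068
    H=np.array([plane(c,toim(q[0]),z)@e for q in hull])
    P=plane(c,toim((cx,cy)),z)@e
    ctr=(H.max()+H.min())/2
    print(name,"bubble mm",round((P-ctr)*1e3,2),"vial len",round((H.max()-H.min())*1e3,1),"vialmid-ref",np.round(ctr-np.array([.5262,-.1008,0])@e,4))
E
python3 - <<'E'
from bub import *
for t in ("scene","top"):
  for k in ("7","8"): bubim(t,cv2.imread(f"pics/{t}{k}.png"))
E
```

```text
scene bubble mm 25.66 vial len 71.4 vialmid-ref 0.0064
scene bubble mm -19.92 vial len 69.1 vialmid-ref 0.0028
top bubble mm 25.83 vial len 53.9 vialmid-ref -0.0071
top bubble mm -20.01 vial len 67.2 vialmid-ref 0.0015
```

```bash
python3 -m crank '[20,0,0,-0.4,0.1, 20,0,0,-0.4,0.1, 20,0,0,-0.4,0.1, 20,0,0,-0.4,0.1, 20,0,0,0,0]'
```

```text
clock: 17.02
tcp_pos: [0.5555, -0.2039, 0.0638]
tcp_rot: [0.998, -0.07, 0.002, -0.001]
ft_force: [-2.2, 6.6, 21.4]
grip_width: 0.394
```

```bash
python3 -m crank '[20,0,0,-0.4,0.1, 20,0,0,-0.4,0.1, 20,0,0,-0.4,0.1, 20,0,0,-0.4,0.1, 20,0,0,-0.4,0.1, 20,0,0,0,0, 20,0,0,0,0, 20,0,0,0,0, 20,0,0,0,0, 20,0,0,0,0, 20,0,0,0,0, 20,0,0,0,0, 20,0,0,0,0, 20,0,0,0,0, 20,0,0,0,0]'
python3 - <<'E'
from bub import *
s=readout.state();print(s["joints"].round(3),s["tcp_pos"].round(4),s["ft_force"].round(2),s["ft_torque"].round(2))
bub("top","9");bub("scene","9")
a=cv2.imread("pics/scene_9.png")[165:205,265:315]; b=cv2.imread("pics/top_9.png")[240:270,280:320]
a=cv2.resize(a,(500,400),interpolation=cv2.INTER_CUBIC);b=cv2.resize(b,(400,300),interpolation=cv2.INTER_CUBIC)
o=np.zeros((600,800,3),np.uint8);o[:400,:500]=a;o[300:600,400:800]=b;cv2.imwrite("pics/m9.png",o)
E
```

```text
clock: 18.9
tcp_pos: [0.5555, -0.2033, 0.0658]
tcp_rot: [0.949, -0.314, 0.001, -0.002]
ft_force: [-3.5, 9.8, 22.4]
grip_width: 0.4
[-0.353  0.296 -0.195  1.078  0.005  1.856] [ 0.5555 -0.2033  0.0658] [-3.47  9.75 22.42] [ 2.53  0.7  -0.07]
top bubble mm -3.11 vial len 68.3 vialmid-ref 0.0012
scene bubble mm -3.44 vial len 69.8 vialmid-ref 0.0043
```

View pics/m9.png

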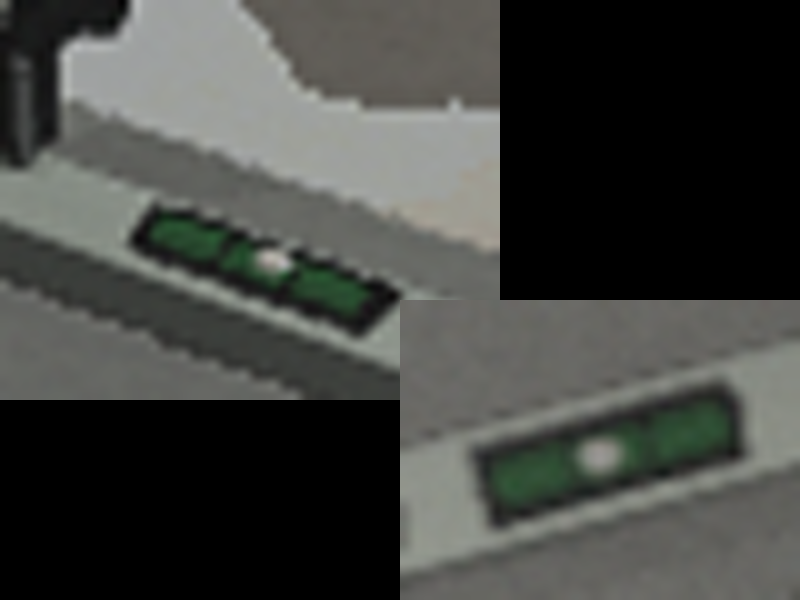

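```bash
python3 -m crank '[20,-0.3,-0.4,-0.35,0.085, 20,-0.3,-0.4,-0.35,0.085, 20,0,0,0,0, 20,0,0,0,0, 20,0,0,0,0, 20,0,0,0,0, 20,0,0,0,0, 20,0,0,0,0, 20,0,0,0,0, 20,0,0,0,0, 20,0,0,0,0, 20,0,0,0,0, 20,0,0,0,0]'
python3 - <<'E'
from bub import *
s=readout.state();print(s["joints"].round(3),s["tcp_pos"].round(4),s["ft_force"].round(2),s["ft_torque"].round(2))
bub("top","10");bub("scene","10");bub("top","10b");bub("scene","10b")
cv2.imwrite("pics/w10.png",get_image("wrist"))
a=cv2.imread("pics/scene_10.png")[165:205,265:315]; b=cv2.imread("pics/top_10.png")[240:270,280:320]
a=cv2.resize(a,(500,400),interpolation=cv2.INTER_CUBIC);b=cv2.resize(b,(400,300),interpolation=cv2.INTER_CUBIC)
o=np.zeros((600,800,3),np.uint8);o[:400,:500]=a;o[300:600,400:800]=b;cv2.imwrite("pics/m10.png",o)
E
```

```text
clock: 20.62
tcp_pos: [0.5558, -0.203, 0.0666]
tcp_rot: [0.919, -0.393, 0.002, -0.002]
ft_force: [-3.8, 7.0, 21.2]
grip_width: 0.401
[-0.352  0.295 -0.194  1.079  0.004  2.028] [ 0.5558 -0.203   0.0666] [-3.8   6.96 21.22] [ 2.    0.49 -0.03]
top bubble mm -0.07 vial len 68.7 vialmid-ref 0.0011
scene bubble mm -0.24 vial len 70.2 vialmid-ref 0.0043
top bubble mm -0.08 vial len 69.1 vialmid-ref 0.0011
scene bubble mm -0.21 vial len 69.6 vialmid-ref 0.0042
```

View pics/m10.png

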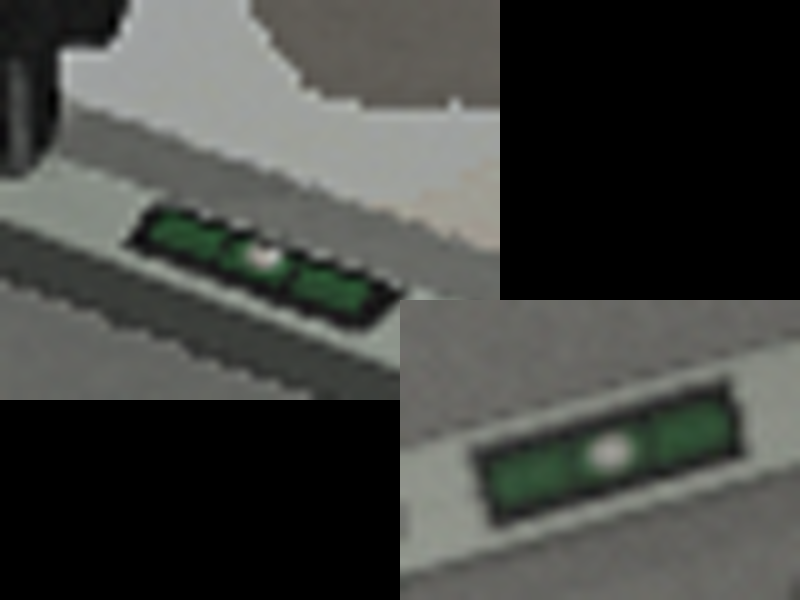

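View pics/w10.png

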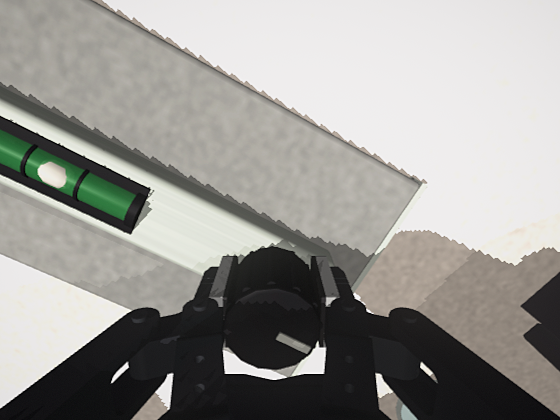

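View pics/scene_10b.png

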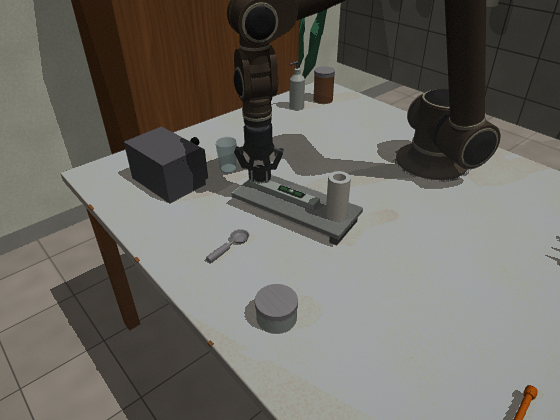

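Run:
```python
from bub import *
bub("top","11");bub("scene","11")
s=readout.state();print(s["clock"],s["tcp_pos"].round(4),s["ft_force"].round(2))
from rig import r
print(r.job_done())
```

```text
top bubble mm -0.05 vial len 68.4 vialmid-ref 0.0011
scene bubble mm -0.33 vial len 69.9 vialmid-ref 0.0044
20.975 [ 0.5557 -0.2029  0.0665] [-2.29  8.59 22.49]
the job is handed in; nothing more can be done
None
```

I put the roll on the spindle down to the shelf and let go of it. Then I gripped the knob, pressed it home, and turned it about 1.07 rad clockwise while still pressing. I handed the job in at about 21 s, still holding the knob with about 22 N downward and a 100 N grip.

**Bubble:** in the last checks it was off centre by -0.05 mm in the top camera and -0.33 mm in the scene camera. The wrist view also shows it midway between the marks.

**Shelf home:** the knob went down 11 mm and then stopped firmly, with the force rising and no further travel. It rose about 4 mm per radian as it turned, as expected.

**Other items:** in the last scene picture the roll stands upright on the spindle. By eye, the tumbler, tin and teaspoon have not moved.

**Unplanned:** while seating the roll I pushed down with up to 36 N for a moment, which tilted the sprung shelf part of the way down. I eased off to about 8 N before letting go, and the shelf sprang back up before I pressed the knob.

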